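Fit the drive ring on the lens polisher's spindle

TASK

Fit the drive ring with the two inner tabs onto the lens polisher's upright spindle: rest it on the spindle with light pressure, turn it until its tabs drop into the keyways, and let it down fully home, flat on the spindle's flange, then let go of it. Be gentle, for the spindle is only lightly sprung and must not be forced down hard onto its stop, and leave the plain spacer and the other things on the bench where they are.

Things in the scene. Friction and masses are not known exactly. Their poses are not given: they have to be found in the camera images.
- ring_center (a point): Centre, half-way up, of the drive ring: loose round aluminium ring flat on the black mat, 66 mm outside, 22 mm high, 0.18 kg (+-30 %), bore 42.4 mm. Two opposite tabs, as high as the ring and 8 mm wide, stick into the bore along the ring's own x axis, 31 mm free between their ends; z is its axis. Either way up or round will do. The plain spacer of the same outer size has no tabs.
- polisher: Lens polisher: white housing fixed on the bench, 240 mm (its x) by 200 mm (its y), deck 60 mm high, grey control strip with a knob up to 80 mm high along its -x side, round bowl rim 150 mm across and 73 mm high about the spindle. Origin at the centre of its underside; z up.
- spindle_seat (a point): Centre of the top face of the spindle's flange (56 mm across), where the ring's underside must rest; 86 mm above the bench when not pressed. Axes as the polisher's. The spindle stands upright on it. The whole spindle with flange is sprung: it gives from about 2.5 N of downward push, yields 1.5 N per mm and meets a hard stop after 8 mm; it springs back up when the tabs drop in, so the push falls away.
- key_top (a point): Centre of the top of the spindle's keyed part: 40 mm diameter, 16 mm high above the flange, with two opposite keyways 10.4 mm wide over its whole height, cut in to the 28 mm core. A ring whose tabs are out of line rests on this top; in line, it slides down freely. The keyways' angle differs each time and is not measured (axes here are the polisher's): see or feel it.
- spindle_tip (a point): Tip of the spindle's plain 28 mm pin, 34 mm above the flange, tapered to 23 mm at the top over its last 4 mm, on the same axis as key_top and spindle_seat. The line through the two keyways lies within 0.7 rad, either way, of the polisher's x axis, seen from above. A stiff brake (about 0.8 N m) holds the spindle against turning.
- spacer: Plain aluminium spacer, 66 mm across, 22 mm high, no tabs; to be left alone. Origin at the centre of its underside.
- blank1: Round glass lens blank, 66 mm across, 7 mm thick, lying on the mat; to be left alone. Origin under its centre.
- blank2: Round glass lens blank, 70 mm across, 8 mm thick; to be left alone. Origin under its centre.
- jar: White jar with a cap, 60 mm across, 75 mm high; to be left alone. Origin under its centre.
- driver: Screwdriver lying on the bench along its x axis; to be left alone.
- spanner: Steel spanner, 150 mm long, lying along its x axis; to be left alone.
- dish: White ceramic dish, 90 mm across, 30 mm high; to be left alone. Origin under its centre.
Mind the look-alikes: they are no part of the job. Leave any pink look-alike of the part that bears ring_center alone.

How it is judged:
At the end, for the whole second after the job is handed in: The drive ring is on the spindle with its tabs in the keyways and rests flat on the flange: its centre within 2 mm of 11 mm above the flange and within 3 mm of the spindle's axis, tilted less than 0.06 rad, and let go (z of ring_center in the frame of spindle_seat between 0.009 and 0.013 m and horizontal distance between ring_center and spindle_seat below 0.003 m and angle between ring_center's own z axis and vertical below 0.06 rad); the robot touches nothing.
It fails at once if the polisher or its spindle is pressed or knocked with more than 30 N (contact force between anything else and polisher above 30 N).
It fails at once if the spacer or another bystander is moved by more than 25 mm (distance of any of spacer, blank1, blank2, jar, driver, spanner, dish from where it was at the start of the episode above 0.025 m).
It also fails if it takes over 56 s, if anything falls off the work surface, if the arm or the gripper's body presses on something with over 40 N, if the wrist force passes 120 N, or if a joint passes its speed limit or range.

ROBOT

A 7-joint arm with a two-finger parallel gripper is mounted at the origin on the work surface. World frame = base frame: x ahead of the robot, y to its left, z up, the work surface at z = 0. Lengths are in m, angles in rad, forces in N, time in s.
With the tool pointing down it reaches from about 0.4 to 0.85 m from the base axis. Payload 4.4 kg.
Tool frame: the origin (TCP) lies between the finger pads; the fingertips stand 14 mm ahead of it and the grasp point (between the pads) lies 5 mm behind it; x points along the fingers, z is the direction in which the jaws open and shut, and the axes are right-handed (so a half turn about x gives the same grasp; the last joint's range is limited). The gripper opens to 94 mm and grips with 3 to 60 N. Pads are 16 mm wide; open, the fingers measure 119 mm over their backs; the gripper's body (75 mm by 177 mm) begins 78 mm behind the grasp point.
Start: joints at [-1.356, 0.628, 0.038, 1.517, -0.027, 0.996, -0.02], TCP at [0.18, 0.625, 0.219] pointing down, gripper open.
Joint ranges: [-3.06, 3.06], [-0.37, 2.12], [-1.25, 1.32], [0.18, 2.47], [-1.1, 4.24], [0.23, 1.98], [-2.94, 2.94]. Speed limits (rad/s): [2.57, 2.57, 3.14, 3.14, 3.14, 3.14, 3.14].

INTERFACE

Orientations are given as a rotation vector (axis times angle).
In Python, from cell import bot, claw, vision gives the robot as it stands. Calls block until the motion is done:
- bot.move_pose(position, orientation): joint-space move of the TCP to a pose.
- bot.line_to(position, attitude=None, speed=0.15): straight line of the TCP; attitude=None keeps the orientation; speed is the mean speed in m/s.
- bot.move_j(angles): joint-space move.
- claw.set_gripper(opening): finger opening in m; the grip force is fixed at half the most; returns when the fingers have stopped.
- bot.pause(seconds).
- bot.solve_ik(position, orientation): joint angles nearest the present ones, or None.
- bot.get_obs(): the state.
- vision.grab_frame(name): name is "side" or "top" or "wrist"; returns a dict with "img" (480x640x3 uint8, red, green, blue), "fx", "fy", "cx", "cy" (pixels), "R" (3x3) and "t" (3): a world point X has camera coordinates R X + t. Camera axes: x right, y down, z forward; pixel columns grow to the right and rows downward; lengths in m; the calibration is good to about 2 mm. A picture is of the moment at which its call begins. There is no depth.
A pose or a line that the arm cannot do raises bot.Unreachable and nothing moves.
- bot.sign_off(): hands the job in, once; it reports no verdict.
Trained networks look in a picture, given as the dict that the camera call returned (one of the last four; its "shot" number tells which), for a name from the list of things; names that differ only in an ending like _2 or _b are one class to them, and where a whole thing is asked for, a point or a joint stands for the part that bears it (a point fixed in the world has none). Each returns a list of dicts, best first, with "score" (0 to 1); they miss things now and then, are a little off and sometimes report something else, mostly with a low value. They report only what shows in the picture. A call takes as long as a camera call. They do not tell look-alikes from the thing itself.
- vision.look_for(picture, target): "extent" ([left, top, right, bottom] in pixels, round what is visible of it).
- vision.trace(picture, target): "region" (480x640 bool, what is visible of it) and "extent" ([left, top, right, bottom] in pixels, round what is visible of it).
- vision.mark_of(picture, target): "at" ([row, column] in pixels: a listed point, or the origin of a listed thing).
The state is a dict: "t": time; "joints": joint angles; "qvel": joint speeds; "joint_efforts": joint torques, N m; "tool_pos": TCP position; "eef_rot": TCP orientation; "contact_force": force on the tool from outside, world axes, zero at the start; "wrist_torque": the same for the moment, N m; "finger_gap": finger opening in m.
Only numpy, scipy, OpenCV 4.12 (cv2) and the standard library are available. Lean on these libraries where they do the work, as an engineer would, in place of code of your own. Each camera call takes 0.05 s, during which the arm holds its last target.

## Working session

There is one attempt and no reset: what is moved stays moved. The work goes in short steps, each a Python script; the robot and the scene stay as the last script left them, time stands still between calls to the robot, and variables do not carry over. Pictures are saved under pics/ and viewed, and the job is handed in when it is done.

```bash
ls; mkdir -p pics
cat > h.py <<'E'
import numpy as np, cv2, pickle
from cell import bot, claw, vision
def save(f,name): cv2.imwrite('pics/'+name, cv2.cvtColor(f['img'],cv2.COLOR_RGB2BGR))
def unproj(f,row,col,z):
    d=np.array([(col-f['cx'])/f['fx'],(row-f['cy'])/f['fy'],1.0]); R=np.array(f['R']);t=np.array(f['t'])
    o=-R.T@t; w=R.T@d; s=(z-o[2])/w[2]; return o+s*w
def proj(f,X):
    c=np.array(f['R'])@np.array(X)+np.array(f['t']); return np.array([f['cy']+f['fy']*c[1]/c[2], f['cx']+f['fx']*c[0]/c[2]])
E
python3 - <<'E'
from h import *
o=bot.get_obs(); print(o)
for n in ['top','side','wrist']:
    f=vision.grab_frame(n); save(f,n+'0.png'); pickle.dump(f,open(n+'0.pkl','wb'))
    print(n,f['fx'],np.round(f['R'],3).tolist(),np.round(f['t'],3), -np.array(f['R']).T@f['t'])
    for k in ['ring_center','polisher','spindle_tip','key_top','spindle_seat','spacer']:
        r=vision.mark_of(f,k); print(n,k,[(np.round(a['at'],1).tolist(),round(a['score'],2)) for a in r][:4])
E
```

```text
pics
{'t': 0.0, 'joints': array([-1.35578749,  0.62929052,  0.03844671,  1.51836104, -0.02697619,
        0.9962961 , -0.01999853]), 'qvel': array([ 6.30049857e-05,  8.30190610e-05,  6.99470331e-04, -6.69788116e-04,
       -2.74073422e-04, -2.88571667e-04, -7.98723520e-04]), 'joint_efforts': array([-4.81711031e-04, -5.49731004e+01,  1.14347208e+00, -1.86628014e+01,
       -5.22601779e-02,  2.37905513e-02,  1.60254936e-04]), 'tool_pos': array([0.17994157, 0.62393441, 0.21859246]), 'eef_rot': array([-1.00105903,  1.33052732,  0.999164  ]), 'contact_force': array([-0.31917734,  0.01074616,  0.12678115]), 'wrist_torque': array([-0.07981754, -0.02902057,  0.03543852]), 'finger_gap': 0.09418077216486587}
top 452.8892270129893 [[-0.017, -1.0, 0.019], [-0.993, 0.015, -0.119], [0.118, -0.021, -0.993]] [-0.02   0.555  1.125] [ 0.41782606 -0.00440754  1.18321329]
top ring_center [([276.8, 367.3], 0.69), ([331.7, 386.1], 0.59), ([155.4, 418.5], 0.59), ([223.2, 398.8], 0.58)]
top polisher [([222.0, 249.6], 0.63)]
top spindle_tip [([203.7, 240.9], 0.71)]
top key_top [([209.5, 241.0], 0.95)]
top sp
[... 230 characters left out ...]
-0.7478405   0.75658745]
side ring_center [([336.8, 354.4], 0.91), ([315.5, 288.6], 0.89), ([361.8, 449.9], 0.8), ([332.2, 222.0], 0.76)]
side polisher [([223.0, 334.5], 0.71)]
side spindle_tip [([189.4, 344.1], 0.77), ([290.6, 320.2], 0.64)]
side key_top [([190.7, 341.2], 0.86), ([170.3, 288.8], 0.35)]
side spindle_seat [([197.2, 341.8], 0.8), ([291.2, 318.8], 0.63)]
side spacer [([366.8, 295.5], 0.82)]
wrist 353.8326121263351 [[0.277, 0.961, -0.002], [0.923, -0.266, 0.277], [0.266, -0.079, -0.961]] [-0.648 -0.029  0.394] [0.10230329 0.64592542 0.38511556]
wrist ring_center [([439.8, 242.1], 0.63)]
wrist polisher []
wrist spindle_tip []
wrist key_top []
wrist spindle_seat []
wrist spacer []
```

View pics/top0.png

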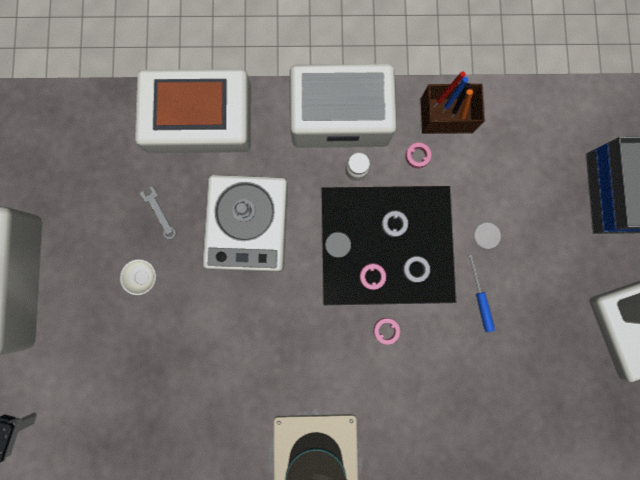

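View pics/side0.png

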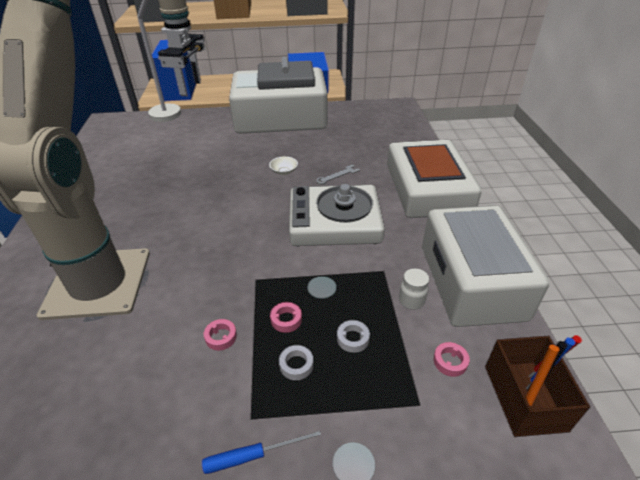

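View pics/wrist0.png

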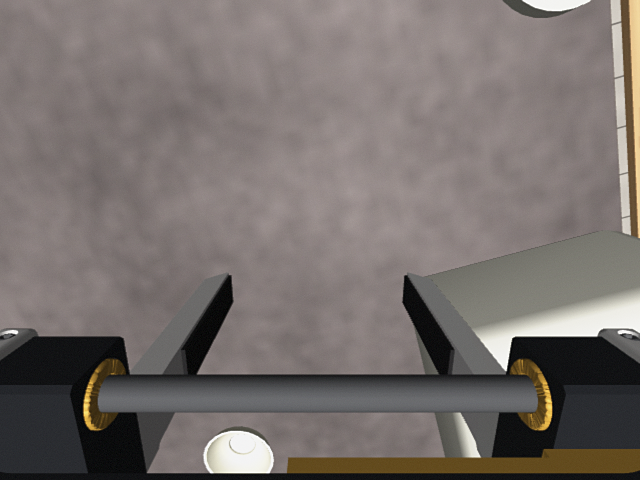

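Top view candidates (row, col): silver ring (223,396), silver ring (268,417), and pink rings (277,373), (331,387) and (155,419). The blanks at (245,338) and (235,487) are discs. The one at (223,396) seems to have tabs, so I'll check it in a close crop.

Run:
```python
from h import *
f=pickle.load(open('top0.pkl','rb')); s=pickle.load(open('side0.pkl','rb'))
def crop(f,r,c,h,k): return cv2.resize(cv2.cvtColor(f['img'][r-h:r+h,c-h:c+h],cv2.COLOR_RGB2BGR),(380,290*380//380*380//290),interpolation=cv2.INTER_CUBIC) 
a=crop(f,245,405,45,1); b=crop(f,210,245,40,1)
cv2.imwrite('pics/crop0.png',np.hstack([a,b]))
print('ring',unproj(f,223.2,398.8,.011),unproj(s,337,353,.011),'key',unproj(f,209.5,241,.102),unproj(s,190.7,341.2,.102),'tip',unproj(f,203.7,240.9,.12),unproj(s,189.4,344.1,.12))
print('pol',unproj(f,222,249.6,0),unproj(s,223,334.5,0))
for r in [(268.5,418.2)]:print(unproj(f,*r,0))
```

```text
ring [ 0.58428731 -0.2285234   0.011     ] [ 0.58389126 -0.21689481  0.011     ] key [0.61021687 0.16956099 0.102     ] [0.60467448 0.17385748 0.102     ] tip [0.62098868 0.16696192 0.12      ] [0.60914608 0.15339369 0.12      ]
pol [0.59469643 0.16327031 0.        ] [0.58791595 0.16816834 0.        ]
[ 0.46534077 -0.2771567   0.        ]
```

View pics/crop0.png

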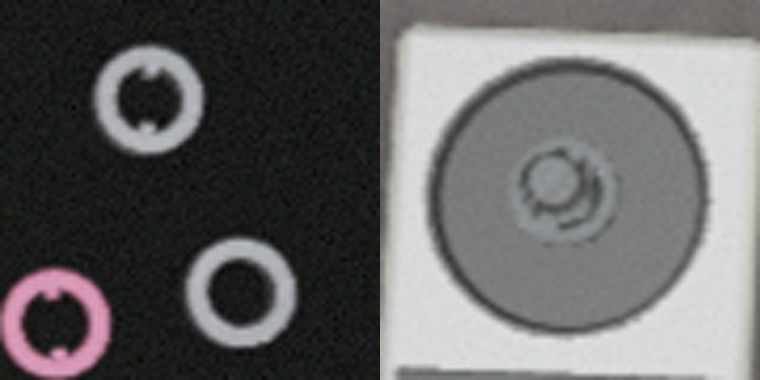

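The crop confirms it: the ring at (223.7,395.5) has two tabs, roughly along world x. The ring at (268,417) is the plain spacer, and the tabbed ring at the lower left is pink. Next I'll look at the spindle closely with the wrist camera.

```bash
cat >> h.py <<'E'
from scipy.spatial.transform import Rotation as Ro
def att(a):
    # tool x down; jaw axis (tool z) at angle a from world x
    x=np.array([0,0,-1.]); z=np.array([np.cos(a),np.sin(a),0]); y=np.cross(z,x)
    return Ro.from_matrix(np.c_[x,y,z]).as_rotvec()
E
python3 - <<'E'
from h import *
o=bot.get_obs(); Rt=Ro.from_rotvec(o['eef_rot']).as_matrix(); print(np.round(Rt,3)); 
f=pickle.load(open('wrist0.pkl','rb')); C=-np.array(f['R']).T@f['t']
print('cam in tool',Rt.T@(C-o['tool_pos'])); print('cam axes in tool', np.round(Rt.T@np.array(f['R']).T,3))
print('tcp px',proj(f,o['tool_pos']))
z=np.arctan2(Rt[1,2],Rt[0,2]); print('jaw angle',z)
for a in np.arange(-3,3.2,.3):
  r=[]
  for p in ([.584,-.222,.2],[.606,.17,.25],[.584,-.222,.016],[.606,.17,.1]):
    q=bot.solve_ik(p,att(a)); r.append(None if q is None else (round(q[0],2),round(q[6],2)))
  print(round(a,2),r)
E
```

```text
[[-0.    -0.961  0.277]
 [ 0.     0.277  0.961]
 [-1.     0.     0.   ]]
cam in tool [-0.16562255  0.08068789 -0.00104296]
cam axes in tool [[ 0.002 -0.277  0.961]
 [-0.    -0.961 -0.277]
 [ 1.     0.    -0.002]]
tcp px [299.21473613 320.06760703]
jaw angle 1.2899823571174485
-3.0 [(np.float64(-0.26), np.float64(-1.92)), (np.float64(-0.05), np.float64(2.72)), (np.float64(0.72), np.float64(2.9)), (np.float64(-0.03), np.float64(2.55))]
-2.7 [(np.float64(-0.26), np.float64(-1.62)), (np.float64(-0.89), np.float64(-2.33)), (np.float64(-0.11), np.float64(-1.56)), (np.float64(0.02), np.float64(2.79))]
-2.4 [(np.float64(-0.26), np.float64(-1.32)), (np.float64(-0.89), np.float64(-2.03)), (np.float64(-0.11), np.float64(-1.26)), (np.float64(-0.89), np.float64(-1.82))]
-2.1 [(np.float64(-0.26), np.float64(-1.02)), (np.float64(-0.89), np.float64(-1.73)), (np.float64(-0.11), np.float64(-0.96)), (np.float64(-0.89), np.float64(-1.52))]
-1.8 [(np.float64(-0.21), np.float64(-0.82)), (np.float64(-0.79), np.float64(-1.61)), (np.float64(-0.01), np.float64(-0.83)), (np.float64(-0.74), np.float64(-1.47))]

[... 1864 characters left out ...]
(0.47), np.float64(1.82)), (np.float64(-0.27), np.float64(1.41))]
2.1 [(np.float64(0.27), np.float64(2.47)), (np.float64(-0.25), np.float64(1.72)), (np.float64(0.53), np.float64(2.01)), (np.float64(-0.21), np.float64(1.63))]
2.4 [(np.float64(0.31), np.float64(2.73)), (np.float64(-0.2), np.float64(1.97)), (np.float64(0.61), np.float64(2.17)), (np.float64(-0.16), np.float64(1.85))]
2.7 [(np.float64(0.89), np.float64(2.36)), (np.float64(-0.15), np.float64(2.23)), (np.float64(0.69), np.float64(2.36)), (np.float64(-0.11), np.float64(2.08))]
3.0 [(np.float64(-0.26), np.float64(-2.2)), (np.float64(-0.1), np.float64(2.48)), (np.float64(0.74), np.float64(2.58)), (np.float64(-0.07), np.float64(2.32))]
```

Run:
```python
from h import *
bot.move_pose([.606,.095,.21],att(0.0))
f=vision.grab_frame('wrist'); save(f,'w1.png'); pickle.dump(f,open('w1.pkl','wb'))
o=bot.get_obs(); print(o['t'],o['tool_pos'],o['joints'])
for k,z in [('key_top',.102),('spindle_tip',.12),('spindle_seat',.086)]:
    for a in vision.mark_of(f,k)[:2]: print(k,a['at'],a['score'],unproj(f,*a['at'],z))
```

```text
3.5167 [0.60582165 0.09650376 0.20990232] [-0.47784238  0.62319191  0.45296175  1.64404597 -0.32051043  0.94891035
  0.09184376]
key_top [148.9, 326.3] 0.94 [0.61206411 0.16637614 0.102     ]
spindle_tip [151.5, 325.2] 0.72 [0.61087316 0.16525396 0.12      ]
spindle_seat [149.6, 324.5] 0.67 [0.61102467 0.1652536  0.086     ]
spindle_seat [154.9, 325.1] 0.18 [0.61153492 0.16114739 0.086     ]
```

View pics/w1.png

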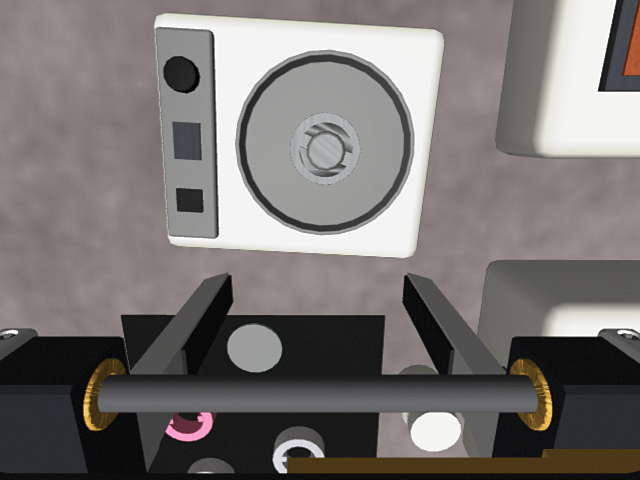

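Run:
```python
from h import *
f=pickle.load(open('w1.pkl','rb'))
c=cv2.cvtColor(f['img'][108:188,285:365],cv2.COLOR_RGB2BGR); c=cv2.resize(c,(560,560),interpolation=cv2.INTER_CUBIC)
c=cv2.convertScaleAbs(c,alpha=2.0,beta=-180); cv2.imwrite('pics/w1c.png',c)
```

```text
(no output)
```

View pics/w1c.png

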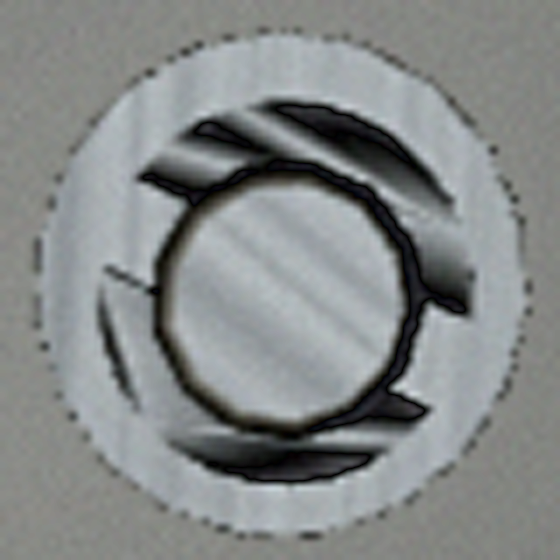

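Run:
```python
from h import *
bot.move_pose([.584,-.295,.16],att(0.0))
f=vision.grab_frame('wrist'); save(f,'w2.png'); pickle.dump(f,open('w2.pkl','wb'))
o=bot.get_obs(); print(o['t'],o['tool_pos'],o['joints'])
for a in vision.mark_of(f,'ring_center')[:3]: print(a['at'],a['score'],unproj(f,*a['at'],.011))
f1=pickle.load(open('w1.pkl','rb'))
im=cv2.cvtColor(f1['img'],cv2.COLOR_RGB2BGR); im=cv2.resize(im,None,fx=6,fy=6,interpolation=cv2.INTER_CUBIC)
def draw(pts,col):
    p=np.array([proj(f1,x)[::-1]*6+2.5 for x in pts]).round().astype(int); cv2.polylines(im,[p.reshape(-1,1,2)],True,col,1)
cx,cy=.6115,.166; th=-.394
t=np.linspace(0,2*np.pi,200)
draw([(cx+.028*np.cos(a),cy+.028*np.sin(a),.086) for a in t],(0,0,255))
draw([(cx+.0115*np.cos(a),cy+.0115*np.sin(a),.12) for a in t],(0,255,0))
pl=[]
h=np.arcsin(5.2/20)
P=[(20*np.cos(a),20*np.sin(a)) for a in np.linspace(h,np.pi-h,50)]+[(-13,5.2),(-13,-5.2)]+[(20*np.cos(a),20*np.sin(a)) for a in np.linspace(np.pi+h,2*np.pi-h,50)]+[(13,-5.2),(13,5.2)]
c,s=np.cos(th),np.sin(th)
draw([(cx+(c*x-s*y)/1e3,cy+(s*x+c*y)/1e3,.102) for x,y in P],(255,0,0))
cv2.imwrite('pics/ov1.png',im[100*6:200*6,275*6:375*6])
g=cv2.cvtColor(f['img'],cv2.COLOR_RGB2BGR)
cv2.imwrite('pics/w2s.png',g)
```

```text
5.1833 [ 0.58519353 -0.29270858  0.16004794] [ 0.19061273  0.73145778  0.40433603  1.57113259 -0.34128983  0.90957773
  0.71673839]
[58.3, 142.6] 0.63 [ 0.44351735 -0.15385558  0.011     ]
```

View pics/ov1.png

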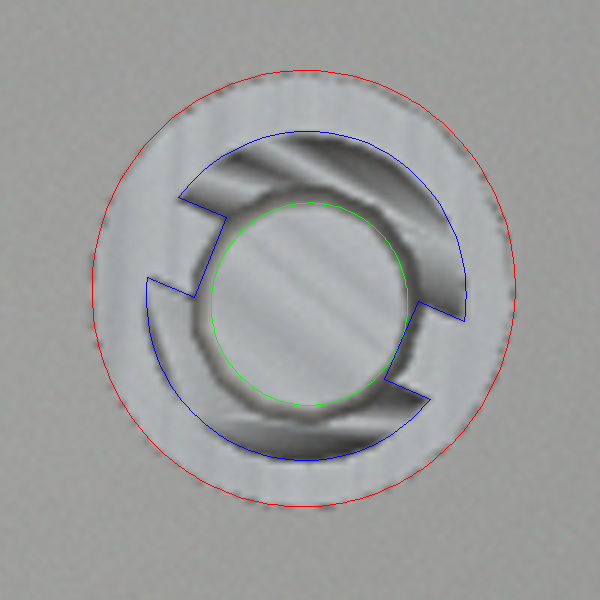

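View pics/w2.png

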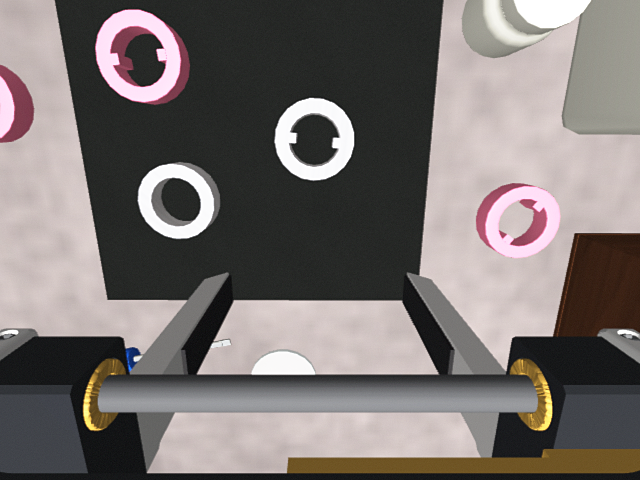

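The overlay fits the wrist picture closely: spindle axis at about (0.6115, 0.166), keyway line at −0.394 rad. The close view shows the tabbed silver ring at (139,314), with tabs at (137,292) and (141,337). The plain spacer is at (200,179).

Run:
```python
from h import *
f=pickle.load(open('w2.pkl','rb'))
g=cv2.cvtColor(f['img'],cv2.COLOR_RGB2GRAY)
m=np.zeros_like(g); m[90:190,265:365]=(g[90:190,265:365]>215)
cs,h=cv2.findContours(m,cv2.RETR_CCOMP,cv2.CHAIN_APPROX_NONE)
for c,hh in zip(cs,h[0]):
    if len(c)<40: continue
    w=np.array([unproj(f,p[0][1],p[0][0],.022)[:2] for p in c]).astype(np.float32)
    print(len(c),hh[3],cv2.minEnclosingCircle(w),w.mean(0), np.ptp(w,axis=0))
    if hh[3]>=0:
        ce=w.mean(0); d=w-ce; r=np.hypot(*d.T); a=np.arctan2(d[:,1],d[:,0])
        k=r<.0185; print('tabang',np.angle(np.exp(2j*a[k]).mean())/2, r.min(), r.max(), k.sum())
c=cv2.resize(f['img'][90:190,265:365][:,:,::-1],(600,600),interpolation=cv2.INTER_CUBIC); cv2.imwrite('pics/w2c.png',c)
```

```text
226 -1 ((0.5820840001106262, -0.21700726449489594), 0.03281595557928085) [ 0.582081   -0.21641816] [0.06475067 0.06455475]
173 0 ((0.5820856690406799, -0.21702292561531067), 0.022351153194904327) [ 0.58194274 -0.2166777 ] [0.04307199 0.04388744]
tabang -0.10276049 0.015654184 0.022542322 28
```

View pics/w2c.png

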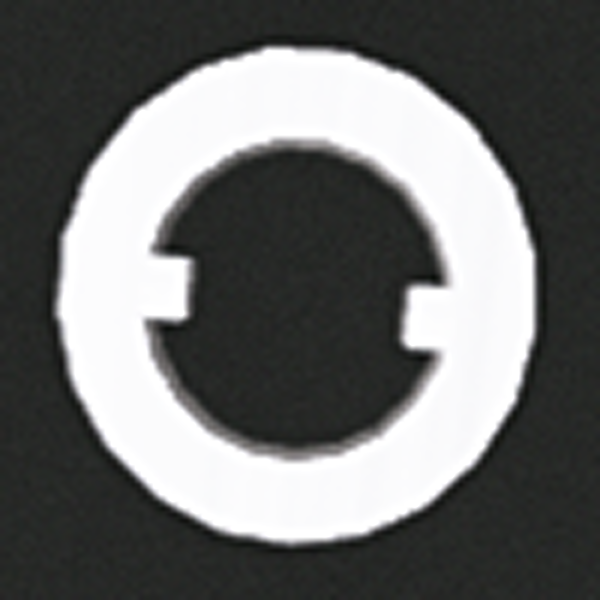

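Run:
```python
from h import *
bot.line_to([.5821,-.2168,.09],att(0.0),speed=.12)
bot.line_to([.5821,-.2168,.017],speed=.08)
o=bot.get_obs(); print(o['t'],o['tool_pos'],o['contact_force'])
claw.set_gripper(.0)
o=bot.get_obs(); print(o['t'],o['finger_gap'],o['contact_force'])
bot.line_to([.5821,-.2168,.16],speed=.1)
o=bot.get_obs(); print(o['t'],o['finger_gap'],o['tool_pos'],o['contact_force'],o['wrist_torque'])
f=vision.grab_frame('wrist'); save(f,'w3.png'); pickle.dump((f,o),open('w3.pkl','wb'))
```

```text
7.3167 [ 0.58235142 -0.21697006  0.01701161] [1.38507956 0.37046758 0.20155164]
7.8833 0.06487083395749473 [ 0.01769021 -0.03430963 -0.40773683]
9.4667 0.06544924277660938 [ 0.58165736 -0.21655544  0.15927873] [ 0.68642766  0.4462524  -2.46478182] [-0.05454783  0.09922637  0.05731774]
```

View pics/w3.png

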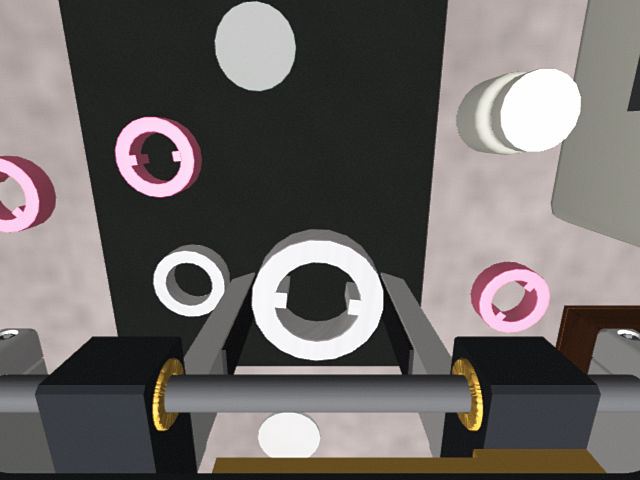

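Run:
```python
from h import *
from scipy.optimize import least_squares
f,o=pickle.load(open('w3.pkl','rb'))
g=cv2.cvtColor(f['img'],cv2.COLOR_RGB2GRAY)
hole=np.zeros_like(g); hole[235:330,268:372]=(g[235:330,268:372]<235)
cs,h=cv2.findContours(hole,cv2.RETR_EXTERNAL,cv2.CHAIN_APPROX_NONE)
c=max(cs,key=cv2.contourArea)
ol=cv2.cvtColor(f['img'],cv2.COLOR_RGB2BGR); 
zt=o['tool_pos'][2]+.006
w=np.array([unproj(f,p[0][1],p[0][0],zt)[:2] for p in c])
ctr=np.array(cv2.minEnclosingCircle(w.astype(np.float32))[0])
for _ in range(5):
    r=np.hypot(*(w-ctr).T); k=r>.0195
    s=least_squares(lambda p:np.hypot(w[k,0]-p[0],w[k,1]-p[1])-p[2],[*ctr,.021]); ctr=s.x[:2]
d=w-ctr; r=np.hypot(*d.T); a=np.arctan2(d[:,1],d[:,0]); kk=r<.0185
print(s.x,np.abs(s.fun).max(),'rel tcp',ctr-o['tool_pos'][:2],'tab',np.angle(np.exp(2j*a[kk]).mean())/2,kk.sum(), 'jaw',np.array(Ro.from_rotvec(o['eef_rot']).as_matrix())[:,2])
for t in np.linspace(0,2*np.pi,200):
  for R_,cl in ((.0212,(0,0,255)),(.033,(0,255,0)),(.0155,(255,0,0))):
    p=proj(f,[ctr[0]+R_*np.cos(t),ctr[1]+R_*np.sin(t),zt]); cv2.circle(ol,(int(round(p[1])),int(round(p[0]))),0,cl,-1)
cv2.imwrite('pics/ov3.png',cv2.resize(ol[220:370,240:400],(640,600),interpolation=cv2.INTER_NEAREST))
```

```text
[ 0.58134552 -0.21661916  0.02121438] 0.0016966373470461218 rel tcp [-3.11844024e-04 -6.37220319e-05] tab -0.3084273744257001 90 jaw [ 9.99999125e-01  1.19324447e-05 -1.32276103e-03]
```

View pics/ov3.png

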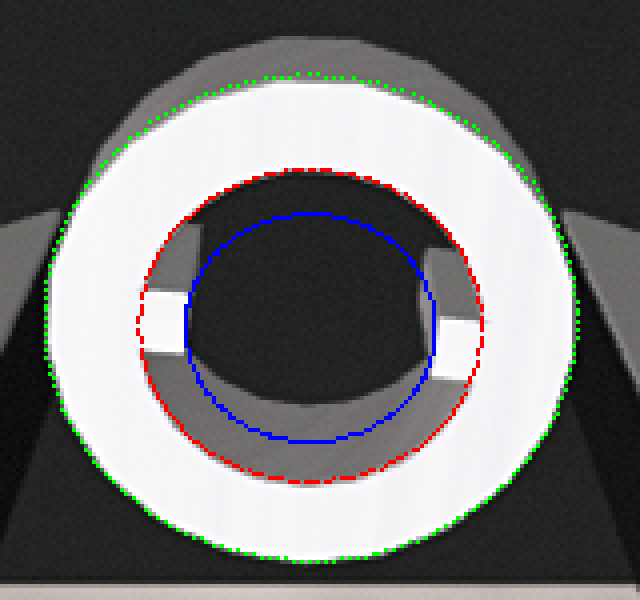

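Run:
```python
from h import *
bot.move_pose([.585,-.02,.20],att(-.15))
A=-.292
off=np.array([np.cos(A),np.sin(A)])*.0003
tx,ty=np.array([.6115,.166])+off
bot.move_pose([tx,ty,.17],att(A))
bot.line_to([tx,ty,.15],speed=.05)
bot.pause(.2)
o=bot.get_obs(); print(o['t'],o['finger_gap'],o['tool_pos'],(tx,ty),o['contact_force'],o['wrist_torque'],o['joints'])
f=vision.grab_frame('wrist'); save(f,'w4.png'); pickle.dump((f,o),open('w4.pkl','wb'))
```

```text
11.8667 0.06487286673966537 [0.61199099 0.16601513 0.15027762] (np.float64(0.611787301016487), np.float64(0.16591363955809782)) [-0.01899067  0.48026408 -1.63334727] [-0.0652925   0.10670273 -0.01541302] [-0.61415509  0.73973129  0.52530668  1.64301493 -0.45312641  0.88228703
 -0.20165668]
```

View pics/w4.png

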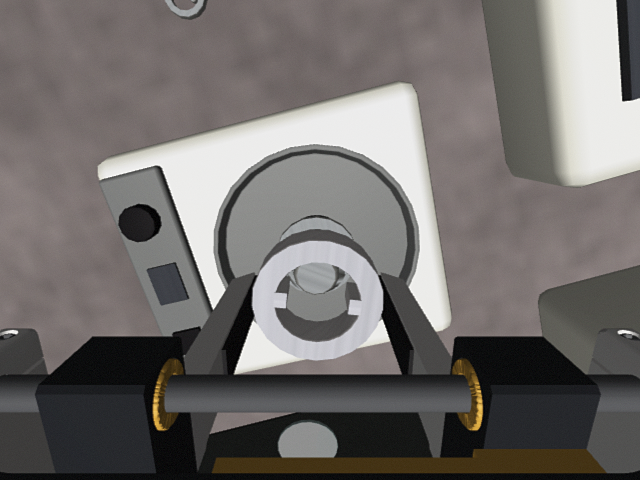

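Run:
```python
from h import *
f,o=pickle.load(open('w4.pkl','rb'))
im=cv2.resize(cv2.cvtColor(f['img'],cv2.COLOR_RGB2BGR)[200:370,230:410],None,fx=4,fy=4,interpolation=cv2.INTER_CUBIC)
def circ(c,r,z,col):
    for t in np.linspace(0,2*np.pi,240):
        p=proj(f,[c[0]+r*np.cos(t),c[1]+r*np.sin(t),z]); cv2.circle(im,(int((p[1]-230)*4+1.5),int((p[0]-200)*4+1.5)),0,col,-1)
circ((.6115,.166),.0115,.12,(0,0,255)); circ((.6115,.166),.028,.086,(0,255,255))
circ(o['tool_pos'][:2],.0212,o['tool_pos'][2]+.006,(0,255,0))
cv2.imwrite('pics/ov4.png',im)
```

```text
(no output)
```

View pics/ov4.png

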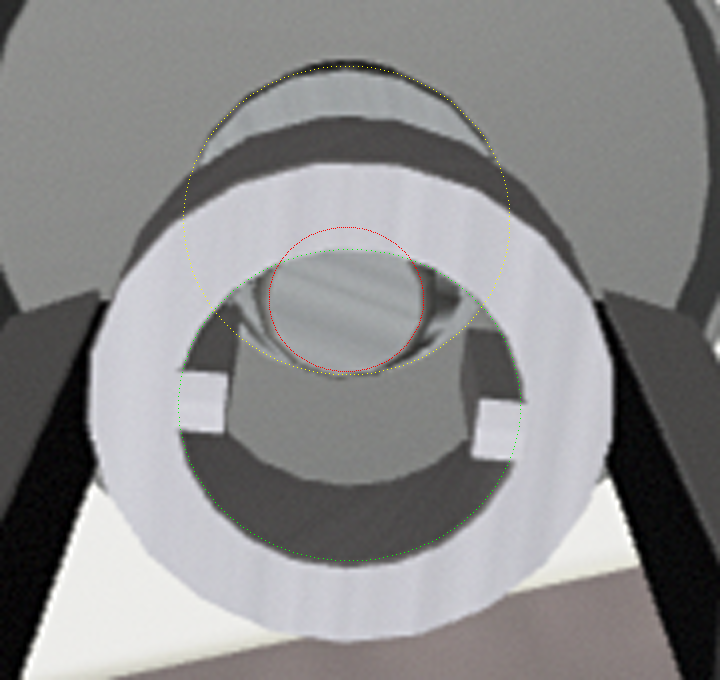

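The projected spindle circles and ring bore match the picture to within about 0.3 mm. I'll lower it in guarded steps.

```bash
cat >> h.py <<'E'
def guard_down(x,y,z0,z1,step,base,fz=4.0,fl=6.0,speed=.03,verbose=True,rot=None):
    z=z0
    while z>z1+1e-6:
        z=max(z-step,z1); bot.line_to([x,y,z],rot,speed=speed)
        o=bot.get_obs(); d=o['contact_force']-base
        if verbose: print('%.2f z=%.4f act=%s F=%s T=%s'%(o['t'],z,np.round(o['tool_pos'],4),np.round(d,2),np.round(o['wrist_torque'],2)))
        if d[2]>fz or np.hypot(d[0],d[1])>fl: return z,False
    return z,True
E
python3 - <<'E'
from h import *
o=bot.get_obs(); base=o['contact_force']; np.save('base.npy',base)
x,y=.61179-.0001,.16591
print(guard_down(x,y,.15,.121,.0025,base,fz=3.0,fl=4))
E
```

```text
12.17 z=0.1475 act=[0.6115 0.166  0.1473] F=[-1.15  1.3   0.73] T=[-0.06  0.01  0.04]
12.42 z=0.1450 act=[0.6115 0.1659 0.1447] F=[-0.56  0.42  0.26] T=[-0.14  0.09  0.05]
12.67 z=0.1425 act=[0.6115 0.1659 0.1423] F=[0.57 1.63 0.6 ] T=[-0.12  0.08  0.04]
12.92 z=0.1400 act=[0.6115 0.1659 0.1398] F=[-0.26 -0.42  0.47] T=[-0.15  0.1  -0.02]
13.17 z=0.1375 act=[0.6115 0.1659 0.1373] F=[-0.57 -0.8  -0.18] T=[-0.06  0.14  0.  ]
13.42 z=0.1350 act=[0.6116 0.1659 0.1348] F=[ 0.07  0.04 -1.05] T=[-0.05  0.07 -0.02]
13.67 z=0.1325 act=[0.6115 0.1659 0.1323] F=[ 0.4   0.17 -0.45] T=[-0.07  0.09  0.01]
13.92 z=0.1300 act=[0.6115 0.1659 0.1298] F=[ 0.04 -0.06  0.11] T=[-0.03  0.1  -0.01]
14.17 z=0.1275 act=[0.6115 0.1659 0.1273] F=[-0.86  0.71 -0.39] T=[-0.07  0.08 -0.  ]
14.42 z=0.1250 act=[0.6115 0.1659 0.1248] F=[-0.09  0.59  0.11] T=[-0.1   0.1   0.06]
14.67 z=0.1225 act=[0.6116 0.1659 0.1223] F=[-0.44 -0.11  0.02] T=[-0.08  0.04  0.05]
14.92 z=0.1210 act=[0.6116 0.1659 0.1209] F=[ 0.49  0.01 -0.76] T=[-0.08  0.08 -0.04]
(0.121, True)
```

Run:
```python
from h import *
base=np.load('base.npy')
x,y=.6117,.1659
print(guard_down(x,y,.121,.108,.001,base,fz=3.2,fl=4,speed=.02))
```

```text
15.17 z=0.1200 act=[0.6117 0.1659 0.12  ] F=[0.25 0.51 0.15] T=[-0.08  0.11 -0.01]
15.42 z=0.1190 act=[0.6116 0.1659 0.1189] F=[ 0.54 -0.1   0.19] T=[-0.08  0.02 -0.04]
15.67 z=0.1180 act=[0.6117 0.1659 0.1179] F=[-0.53  0.86  0.35] T=[-0.12  0.1  -0.01]
15.92 z=0.1170 act=[0.6117 0.1659 0.1169] F=[ 0.27  0.22 -0.51] T=[-0.07  0.1   0.06]
16.17 z=0.1160 act=[0.6116 0.1659 0.1159] F=[0.63 0.11 0.2 ] T=[-0.01  0.07 -0.1 ]
16.42 z=0.1150 act=[0.6117 0.1659 0.1149] F=[ 0.51  0.53 -0.45] T=[-0.09  0.04  0.04]
16.67 z=0.1140 act=[0.6116 0.1659 0.1139] F=[-0.07  0.25  0.55] T=[-0.09  0.1  -0.01]
16.92 z=0.1130 act=[0.6116 0.1659 0.1129] F=[-0.08  0.61 -0.77] T=[-0.09  0.09 -0.01]
17.17 z=0.1120 act=[0.6116 0.1659 0.1119] F=[-0.57 -0.19  0.55] T=[-0.06  0.14 -0.01]
17.42 z=0.1110 act=[0.6117 0.1659 0.1109] F=[0.27 0.43 0.52] T=[-0.08  0.07  0.07]
17.67 z=0.1100 act=[0.6116 0.1659 0.1099] F=[-0.56  0.92 -0.6 ] T=[-0.09  0.1   0.01]
17.92 z=0.1090 act=[0.6117 0.1659 0.1089] F=[0.89 0.45 0.59] T=[-0.02  0.05  0.01]
18.17 z=0.1080 act=[0.6116 0.1659 0.1079] F=[ 0.03  1.33 -0.53] T=[-0.    0.03  0.  ]
(0.108, True)
```

The tabs entered the keyways without touching: the ring's underside is at about 0.092, below the key top at 0.102. I'll carry on down to the flange.

Run:
```python
from h import *
base=np.load('base.npy')
print(guard_down(.6117,.1659,.108,.1000,.0007,base,fz=2.3,fl=4,speed=.02))
bot.pause(.2)
F=np.mean([bot.get_obs()['contact_force']-base for _ in range(5) if bot.pause(.03) is None],0); print(F)
f=vision.grab_frame('wrist'); save(f,'w5.png'); o=bot.get_obs(); print(o['t'],o['tool_pos'])
```

```text
18.42 z=0.1073 act=[0.6117 0.1659 0.1073] F=[-0.24  0.08 -0.24] T=[-0.07  0.07 -0.05]
18.67 z=0.1066 act=[0.6117 0.1659 0.1066] F=[-0.1   0.81  0.13] T=[-0.09  0.12 -0.02]
18.92 z=0.1059 act=[0.6117 0.1659 0.1059] F=[ 0.12 -0.08 -0.88] T=[-0.03  0.06  0.01]
19.17 z=0.1052 act=[0.6117 0.1659 0.1051] F=[-0.32  0.22  0.39] T=[-0.12  0.06  0.03]
19.42 z=0.1045 act=[0.6117 0.1659 0.1044] F=[-0.38 -0.27  0.7 ] T=[-0.05  0.07 -0.02]
19.67 z=0.1038 act=[0.6116 0.1659 0.1037] F=[-0.59 -0.2   0.21] T=[-0.03  0.12 -0.03]
19.92 z=0.1031 act=[0.6116 0.1659 0.103 ] F=[0.5  0.35 0.3 ] T=[-0.13  0.09  0.03]
20.17 z=0.1024 act=[0.6117 0.1659 0.1024] F=[-0.76  0.17  0.62] T=[-0.07  0.09  0.  ]
20.42 z=0.1017 act=[0.6116 0.1659 0.1016] F=[-0.22 -0.14 -0.05] T=[-0.09  0.11  0.04]
20.67 z=0.1010 act=[0.6118 0.1659 0.1011] F=[ 0.21 -0.26  0.16] T=[-0.05  0.03  0.04]
20.92 z=0.1003 act=[0.6118 0.1659 0.1006] F=[-0.68 -0.25  2.96] T=[-0.08  0.2  -0.04]
(0.10029999999999993, False)
nan
21.3333 [0.61185565 0.16589337 0.10043254]
  return _methods._mean(a, axis=axis, dtype=dtype,
  ret = ret.dtype.type(ret / rcount)
```

View pics/w5.png

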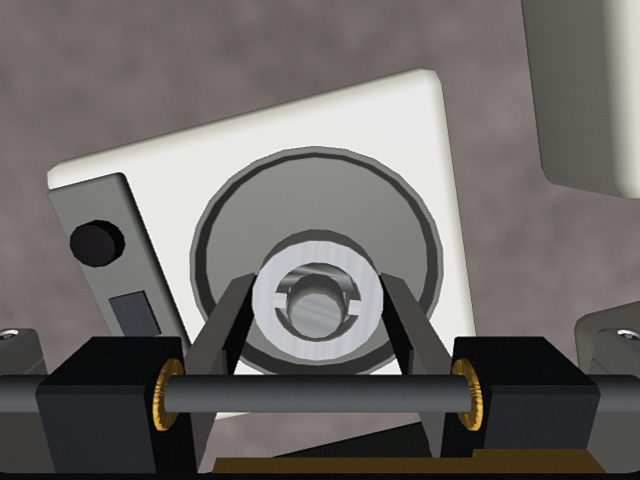

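The underside met the flange at TCP z ≈ 0.1006 with about 3 N. The picture shows both tabs, at (300,280) and (305,353), in the keyways around the pin. Now I'll release it, rise and check.

Run:
```python
from h import *
claw.set_gripper(.094)
o=bot.get_obs(); print(o['t'],o['finger_gap'],o['contact_force'])
f=vision.grab_frame('wrist'); save(f,'w6a.png')
bot.line_to([.6117,.1659,.20],speed=.08)
A=-.292
bot.line_to([.6117+.075*np.sin(A),.1659-.075*np.cos(A),.21],speed=.12)
bot.pause(.2)
f=vision.grab_frame('wrist'); save(f,'w6.png'); s=vision.grab_frame('side'); save(s,'s6.png')
pickle.dump((f,s),open('w6.pkl','wb')); t=vision.grab_frame('top'); save(t,'t6.png')
for ff,n in ((f,'w'),(s,'s')):
  for a in vision.mark_of(ff,'ring_center')[:2]: print(n,a['at'],a['score'],unproj(ff,*a['at'],.097))
o=bot.get_obs(); print(o['t'],o['contact_force'])
im=cv2.cvtColor(f['img'],cv2.COLOR_RGB2BGR); im=cv2.resize(im,None,fx=4,fy=4,interpolation=cv2.INTER_CUBIC)
for r,z,col in ((.033,.108,(0,0,255)),(.0212,.108,(0,255,0)),(.0115,.12,(255,0,0))):
  for q in np.linspace(0,2*np.pi,240):
    p=proj(f,[.6115+r*np.cos(q),.166+r*np.sin(q),z]); cv2.circle(im,(int(p[1]*4+1.5),int(p[0]*4+1.5)),0,col,-1)
c=(proj(f,[.6115,.166,.108])*4).astype(int)
cr=im[c[0]-200:c[0]+200,c[1]-200:c[1]+200]
sc=cv2.resize(s['img'][150:250,290:390][:,:,::-1],(400,400),interpolation=cv2.INTER_CUBIC)
cv2.imwrite('pics/ov6.png',np.hstack([cr,sc]))
```

```text
21.9667 0.09416164983179276 [-0.09630935 -0.59536069 -0.55784755]
w [471.1, 176.3] 0.66 [ 0.38249225 -0.10098874  0.097     ]
w [433.9, 262.1] 0.57 [ 0.48112221 -0.08168802  0.097     ]
s [360.6, 450.2] 0.98 [ 0.73212225 -0.34181321  0.097     ]
s [193.8, 345.7] 0.84 [0.61553005 0.16601475 0.097     ]
24.65 [ 0.98444736 -0.31631207  0.13550929]
```

View pics/ov6.png

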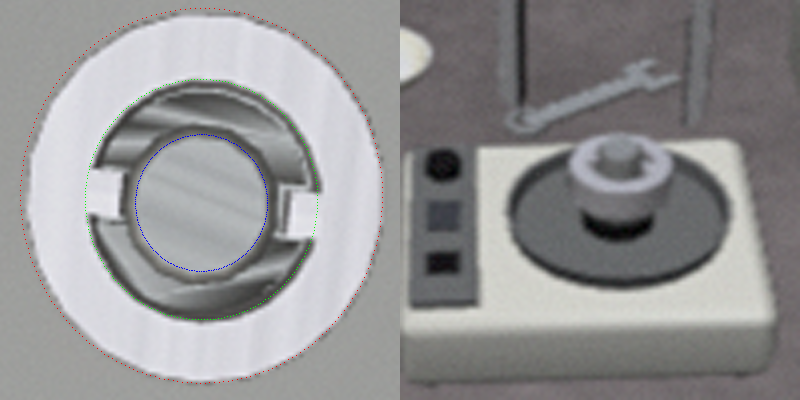

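View pics/t6.png

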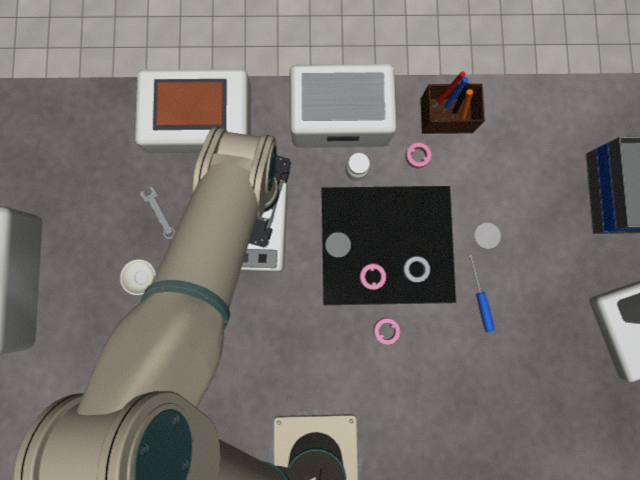

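Run:
```python
from h import *
bot.sign_off(); print(bot.get_obs()['t'])
```

```text
the job is handed in; nothing more can be done
the job is handed in; nothing more can be done
```

The drive ring is on the spindle with its tabs in the keyways, flat on the flange as far as the pictures and force readings show. It's let go, and the job was handed in after about 25 s of the 56 s allowed; no verdict was reported.

- **Choosing the ring:** I took the silver ring with two tabs and left the plain spacer and the three pink tabbed rings alone.
- **Finding the keyways:** The wrist camera put the spindle axis at about (0.6115, 0.166) m and the keyway line at about −0.39 rad.
- **Fitting:** I turned the ring in the air to the keyway angle and lowered it in guarded steps. The tabs went straight in, so I didn't need to rest it on the key top and turn it until the tabs dropped in. The only contact felt was the flange, at about 3 N (forces sampled once per step), so the spindle was barely pressed.
- **Last checks:**
  - **Wrist picture:** the ring is concentric with the spindle to about 1 mm and both tabs are in the keyways. Its outline is about 2 % smaller than predicted, much as it was on the mat. Resting on the key top, it would have looked larger.
  - **Height:** the tool height at contact fits the ring resting on the flange. I did not measure tilt on its own, but the ring looks level in the side view.
  - **Top view:** the other things look unmoved and the gripper is clear of everything.
- **Network disagreement:** some `ring_center` marks fell on other things. In the last wrist picture neither mark was on the seated ring. The side view's second-best mark was, about 4 mm off the axis, and I trusted the closer wrist picture over it.

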